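# Lock a ceramic nozzle cup in the control box's cam-lock holder

### The arm

A 6-joint arm with a two-finger parallel gripper is mounted at the origin on the work surface. World frame = base frame: x ahead of the robot, y to its left, z up, the work surface at z = 0. Lengths are in m, angles in rad, forces in N, time in s.
With the tool pointing down it reaches from about 0.4 to 0.925 m from the base axis. Payload 3.4 kg.
Tool frame: the origin (TCP) lies at the very end of the fingers, on their centre line; the grasp point (between the pads) lies 19 mm behind it; z points along the fingers, y is the line along which they close (so a half turn about z gives the same grasp; the last joint's range is limited). The gripper opens to 85 mm and grips with 20 to 120 N. Pads are 22 mm wide; open, the fingers measure 114 mm over their backs; the gripper's body (76 mm by 85 mm) begins 54 mm behind the grasp point. The pads swing forward as they close: fully open they stand 13 mm farther back than shut.
Start: joints at [-1.226, 0.307, 1.506, -0, 1.328, -0.073], TCP at [0.233, -0.526, 0.231] pointing down, gripper open.
Joint ranges: [-3.12, 3.12], [-1.05, 2.28], [0.14, 2.33], [-1.42, 4.57], [0.1, 2.73], [-2.68, 2.68]. Speed limits (rad/s): [2.57, 2.57, 3.14, 3.14, 3.14, 3.14].

### API

Orientations are given as a unit quaternion [w, x, y, z].
In Python, from cell import arm gives the robot as it stands.
- The arm moves only by the shell command python3 -m crank 'ROWS' [FORCE]. ROWS is a JSON object of lists of equal length, an entry for each row: "grip": the closure, from -1 (fully open) to 1 (shut), so that 0 is half open; "linear": the shift along the tool's x, y, z scaled (see below), a list of three; "yaw": the turn about the tool's z scaled (see below). In form: {"grip": [grip, ...], "linear": [[tx, ty, tz], ...], "yaw": [yaw, ...]}. A call has 1 to 12 rows; each row shifts and turns the commanded pose from where the row before left it, along the tool's axes as they then stand; what a row does not reach is not made up. The controller multiplies each number of a shift by 150 mm and each number of a turn by 1.5 rad. A row lasts 1/12 s, in which the tool goes at most 41.7 mm and 7.16 degrees, less where a joint would pass 70% of its speed; a pose out of reach is approached as far as the arm can. A call with a number of a shift or a turn outside -1 to 1 is refused whole. A call with a gripper value outside its range is refused whole. The fingers move at their own pace and stop on an object; FORCE is the grip in N (left out, the last holds). Time passes only in rows, so rows that do not move let the fingers close. It gives the time, the measured TCP pose, the force, the opening and the grip force at its end, in the units of the state.
- arm.observe(): the state, without advancing time (a new reading comes with each control period).
- arm.camera(name): name is "scene" or "top" or "wrist"; returns a dict with "pixels" (480x640x3 uint8, blue, green, red), "K" (3x3 intrinsics, pixels), "dist_coeffs" ([k1, k2, p1, p2, k3] as OpenCV has them; the pictures are not rectified), "world_from_camera" (4x4, takes a point from camera to world coordinates). Camera axes: x right, y down, z forward; pixel columns grow to the right and rows downward; lengths in m; the calibration is good to about 2 mm. A picture is of the moment at which its call begins. There is no depth.
- arm.hand_in(): hands the job in; it is judged then, once.
The state is a dict: "clock": time; "joints": joint angles; "joint_velocities": joint speeds; "joint_torque": joint torques, N m; "tcp_pos": TCP position; "orientation": TCP orientation; "force": force on the tool from outside, world axes, zero at the start; "moment": the same for the moment, N m; "width": finger opening in m; "grip_force": force on a finger pad.
Only numpy, scipy, OpenCV 4.12 (cv2) and the standard library are available. Lean on these libraries where they do the work, as an engineer would, in place of code of your own. Each camera call takes 0.05 s, during which the arm holds its last target. There are 200 camera calls.

### The job

Set the white ceramic nozzle cup upright, skirt down, fully home in the holder on top of the welder control box, and let go of it. Then lock it in: turn the chunky black cam knob clockwise, by feel, until the sprung follower has dropped into its notch and gone fully home against the notch's end, without forcing the cam against it, and let go. Leave the other things on the table where they are.

Things in the scene. Friction and masses are not known exactly. Their poses are not given: they have to be found in the camera images.
- control_box: welder control box fixed on the table, 200 x 240 x 65 mm tall, yawed up to 20 deg; origin under its centre, z up. On its top at its own (x, y) = (0, 40) mm is the nozzle holder, at (0, -30) mm the cam lock's upright axis (disc, flange, knob: one piece). On the cam's +x side a 20 mm tall block carries the sprung follower, clamped by hand within +-14 deg round the cam axis, not measured
- holder_seat (a point): centre of the floor of the holder's pocket, 69 mm above the table; axes as the control box. The holder is a dark steel block, 56 x 56 x 14 mm tall, with a round pocket 38 mm across and 10 mm deep, its mouth slightly bevelled
- cup: white ceramic nozzle cup standing on the table: round skirt 36 mm across, 14 mm tall, then a straight neck 24 mm across up to 62 mm; about 80 g; origin at the centre of its underside, z along its axis. Grip the neck with the fingertips 25 mm or more above its underside: the flange's top is 20.5 mm above the seat
- cam_knob (a joint): turn of the knob in rad, growing clockwise from above (cannot go below 0); starts at 0 to 0.25. The follower is home at a value between 0.85 and 1.35, depending on where its block is clamped. At 0 the bar of the knob lies along the control box's x. It drags at about 0.12 N m and stays where it is left
- knob_grip (a point): point on the knob's axis, 13 mm below the top of its black bar grip, at which to pinch it from above; 111 mm above the table; x along the bar. The bar is 54 mm long, 18 mm thick, 30 mm tall; under it is a round hub 42 mm across whose top is 16 mm below this point
- cam_disc: steel cam disc (rim radius 30 mm, one notch) with hold-down flange, turning with the knob; origin on the axis at the box's top face, x along the bar. The flange is a sector 4 mm thick, 55 mm radius, 55 deg wide, 20.5 mm above the box; it starts clear of the holder and when locked lies 2.5 mm above the edge of the cup's skirt. More than 30 N from anything spoils it
- follower (a joint): follower's travel towards the cam in m: 0 on the round rim (spring 6 N); in the notch it drops about 2 mm, then sinks down a slope (0.4 mm per mm of rim) over the last 0.17 rad of turn to 0.0045, fully home against an upright end wall. It may not slide home by itself. Turning takes under 0.25 N m until the wall, then climbs steeply (0.1 N m = 3.3 N on the wall)
- metal_nozzle: spare copper gas nozzle, a smooth tapered tube 28 mm across and 70 mm tall standing upright, without a skirt; origin at its foot. Not used
- bush: plain steel bush, a ring 42 mm across and 28 mm tall; origin under its centre. Not used
- ground_clamp: copper ground-clamp jaw lying flat, about 75 x 55 x 22 mm; origin under its middle. Not used
- tip_cleaner: steel tip-cleaning tool lying flat, about 155 mm long and 10 mm thick; origin under the joint of handle and rod. Not used
- tie_hook: bent galvanized tie-down hook lying flat, about 115 mm long; origin under its shank. Not used
- paste_tin: bare steel tin, 66 mm across and 55 mm tall; origin under its centre. Not used
- hammer: hammer lying flat; origin under its middle. Not used

How it is judged:
By the outcome, as a careful person would: the job done as asked, in the order asked, and still so for the second after the job is handed in, with the robot touching nothing.
It also fails if it takes over 72 s, if anything falls off the work surface, if the arm or the gripper's body presses on something with over 40 N, if the wrist force passes 120 N, or if a joint passes its speed limit or range.

## Working session

There is one attempt and no reset: what is moved stays moved. The work goes in short steps, Python scripts to look and compute and a shell command to move; the robot and the scene stay as the last step left them, time stands still between calls to the robot, and variables do not carry over. Pictures are saved under pics/ and viewed, at most 10 in all, crops included, and the job is handed in when it is done.

```bash
mkdir -p pics; ls; python3 - <<'E'
from cell import arm
import cv2,pickle
s=arm.observe();print(s)
d={}
for n in("scene","top"):
    c=arm.camera(n);d[n]=c;cv2.imwrite(f"pics/{n}0.png",c["pixels"]);print(n,c["K"],c["dist_coeffs"],c["world_from_camera"])
pickle.dump(d,open("cams.pkl","wb"))
E
```

```text
pics
{'clock': 0.0, 'joints': array([-1.22652262e+00,  3.07577206e-01,  1.50767312e+00,  4.75572835e-06,
        1.32839524e+00, -7.34752292e-02]), 'joint_velocities': array([ 1.31728327e-04,  1.47264110e-03, -1.31790504e-03, -1.56688539e-05,
       -1.77067456e-03,  1.36935731e-03]), 'joint_torque': array([ 1.41411700e-03, -4.57548451e+01, -2.51911712e+01, -2.51657038e-04,
        1.32874015e-02, -1.68652100e-06]), 'tcp_pos': array([ 0.23303636, -0.52489895,  0.23037873]), 'orientation': array([-1.01736938e-03,  9.78264527e-01,  2.07358292e-01, -1.36269977e-04]), 'force': array([-0.79317758, -0.14967366,  0.48303052]), 'moment': array([-0.03354913, -0.01661149,  0.02012685]), 'grip_force': 0.0, 'width': 0.08548766356967069}
scene [[615.65276881   0.         306.36120258]
 [  0.         615.65276881 238.82487781]
 [  0.           0.           1.        ]] [-0.11968384  0.          0.          0.          0.        ] [[-0.63568527  0.55394536 -0.53763256  1.37837368]
 [ 0.77190299  0.46368567 -0.43492685  0.67608542]
 [ 0.0083668  -0.69147678 -0.72235023  1.21308593]
 [ 0.          0.          0.          1.        ]]
top [[521.00751789   0.         324.817754  ]
 [  0.         521.00751789 248.13267346]
 [  0.           0.           1.        ]] [-0.06784742  0.          0.          0.          0.        ] [[-0.00871894 -0.9865258   0.16337325  0.3544954 ]
 [-0.99993612  0.00742626 -0.00852145  0.02806868]
 [ 0.00719338 -0.16343711 -0.98652753  1.26438754]
 [ 0.          0.          0.          1.        ]]
```

View pics/top0.png

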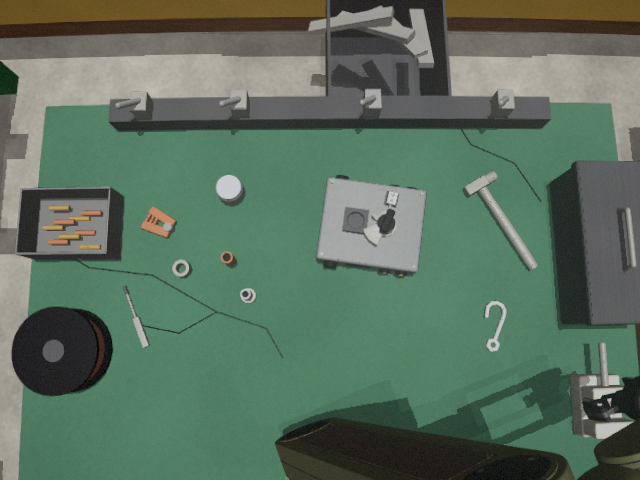

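View pics/scene0.png

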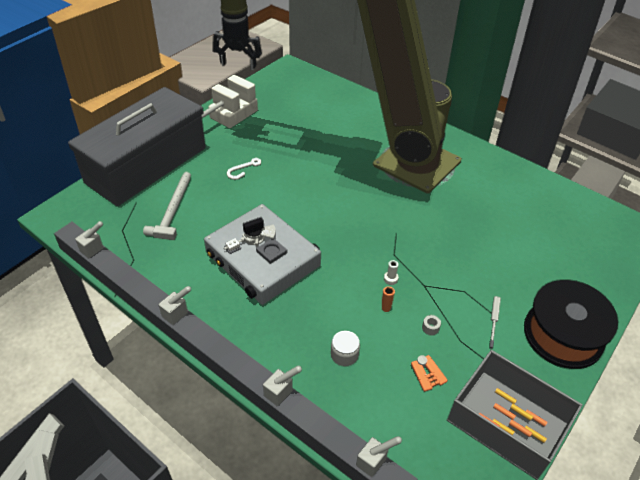

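```bash
python3 - <<'E'
import pickle,cv2,numpy as np
d=pickle.load(open("cams.pkl","rb"))
t=d["top"]["pixels"];s=d["scene"]["pixels"]
def cr(i,x,y,w,h,f): return cv2.resize(i[y:y+h,x:x+w],None,fx=f,fy=f,interpolation=cv2.INTER_CUBIC)
# top box crop x310..435 y170..280 f4 =>500x440 ; top cup x215..265 y245..310 f6=>300x390
m=np.zeros((600,800,3),np.uint8)
m[:440,:500]=cr(t,310,170,125,110,4)
m[:390,500:]=cr(t,215,245,50,65,6)
cv2.imwrite("pics/m1.png",m)
m=np.zeros((600,800,3),np.uint8)
m[:420,:520]=cr(s,195,200,130,105,4)
m[:400,520:]=cr(s,370,250,46,66,6)[:400,:280] if 0 else cv2.resize(cr(s,370,250,46,66,6),(280,400))
cv2.imwrite("pics/m2.png",m)
E
```

```text
(no output)
```

View pics/m1.png

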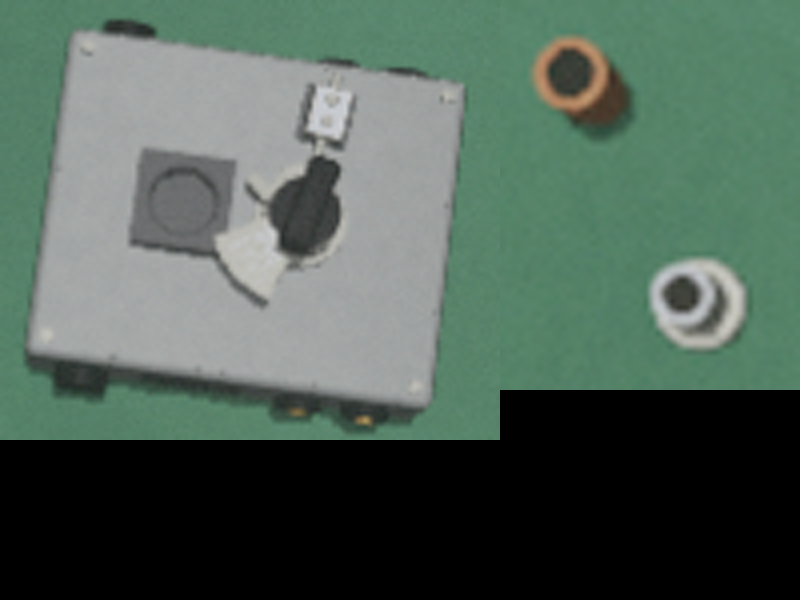

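View pics/m2.png

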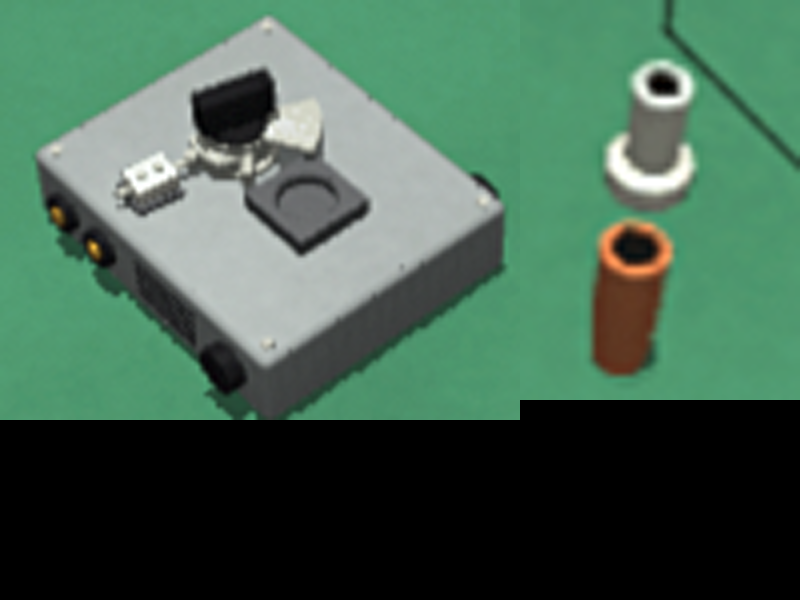

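```bash
cat > h.py <<'E'
import pickle,cv2,numpy as np
from scipy.optimize import least_squares
def proj(c,P):
    W=np.linalg.inv(np.array(c["world_from_camera"]))
    return cv2.projectPoints(np.atleast_2d(P).astype(float),cv2.Rodrigues(W[:3,:3])[0],W[:3,3],np.array(c["K"]),np.array(c["dist_coeffs"]))[0][:,0]
def ray(c,uv,z):
    T=np.array(c["world_from_camera"])
    n=cv2.undistortPoints(np.array([[uv]],float),np.array(c["K"]),np.array(c["dist_coeffs"]))[0,0]
    r=T[:3,:3]@[n[0],n[1],1]; return T[:3,3]+r*(z-T[2,3])/r[2]
def Rz(a): return np.array([[np.cos(a),-np.sin(a)],[np.sin(a),np.cos(a)]])
def fitbox(obs):  # obs: (cam,[(boxpoint,uv)..])
    def w(p,q): q=np.array(q); return np.r_[p[:2]+Rz(p[2])@q[:2],q[2]]
    f=lambda p:np.concatenate([(proj(c,np.array([w(p,q) for q,_ in L]))-np.array([u for _,u in L])).ravel() for c,L in obs])
    r=least_squares(f,[.6,0,-.1],loss="soft_l1"); return r.x,f(r.x)
E
python3 - <<'E'
from h import *
d=pickle.load(open("cams.pkl","rb"));t,s=d["top"],d["scene"]
T=lambda x,y:((x+.5)/4-.5+310,(y+.5)/4-.5+170)
S=lambda x,y:((x+.5)/4-.5+195,(y+.5)/4-.5+200)
z=.065
Lt=[((.1,.12,z),T(73,32)),((.1,-.12,z),T(465,85)),((-.1,-.12,z),T(430,405)),((-.1,.12,z),T(28,357)),((0,.04,.079),T(184,202)),((.028,.068,.079),T(143,149)),((.028,.012,.079),T(237,160)),((-.028,.068,.079),T(130,243))]
Ls=[((-.1,-.12,z),S(268,16)),((.1,-.12,z),S(37,157)),((-.1,.12,z),S(503,208)),((.1,.12,z),S(268,357)),((0,.04,.079),S(308,197))]
for o in([(t,Lt)],[(s,Ls)],[(t,Lt),(s,Ls)]):
    p,r=fitbox(o);print(p,np.degrees(p[2]),np.round(r,1))
    for q in((0,.04),(0,-.03)): print("  ",p[:2]+Rz(p[2])@q)
C=lambda x,y:((x-500+.5)/6-.5+215,(y+.5)/6-.5+245)
D=lambda x,y:((x-520+.5)/6.087-.5+370,(y+.5)/6.06-.5+250)
print("cup",ray(t,C(684,296),.062),ray(t,C(700,304),.014),ray(s,D(662,86),.062),ray(s,D(650,162),.014))
a,b=ray(t,T(323,165),.124),ray(t,T(292,245),.124);print("bar",np.degrees(np.arctan2(*(a-b)[1::-1])),(a+b)/2)
E
```

```text
[ 0.6105934  -0.09405714 -0.13982055] -8.01112766937807 [-0.8 -1.   0.8 -1.2  1.1  1.3 -0.7 -0.1 -0.   0.1 -0.2  0.2  0.1  0.5
  0.1 -0. ]
   [ 0.61616802 -0.0544475 ]
   [ 0.60641244 -0.12376437]
[ 0.61284723 -0.09020131 -0.13950603] -7.993106904152306 [ 0.2 -0.7 -1.6 -0.6  1.9 -0.8 -0.1  3.3 -0.1  0.4]
   [ 0.61840938 -0.05058992]
   [ 0.60867561 -0.11990985]
[ 0.61070857 -0.09340439 -0.13965325] -8.001541770053604 [-1.1 -1.   0.5 -1.3  0.9  1.2 -1.  -0.2 -0.3  0.  -0.5  0.1 -0.2  0.5
 -0.2 -0.1 -0.2 -1.6 -1.8 -1.6  1.4 -1.9 -0.5  2.1 -0.5 -0.7]
   [ 0.61627656 -0.05379382]
   [ 0.60653258 -0.12311232]
cup [0.4478909 0.2022618 0.062    ] [0.44837883 0.20275922 0.014     ] [0.44934664 0.20399638 0.062     ] [0.44951333 0.20444069 0.014     ]
bar -22.28793420845699 [ 0.60434953 -0.12068955  0.124     ]
```

```bash
cat > togo.py <<'E'
import sys,numpy as np
from cell import arm
from scipy.spatial.transform import Rotation as R
def go(x,y,z,yaw):
    s=arm.observe();r=R.from_quat(np.roll(s["orientation"],-1)).as_matrix()
    d=r.T@(np.array([x,y,z])-s["tcp_pos"]);cur=np.degrees(np.arctan2(r[1,0],r[0,0]))
    dy=(yaw-cur+180)%360-180
    rr=r@R.from_euler("z",-dy,degrees=True).as_matrix();d2=rr.T@(np.array([x,y,z])-s["tcp_pos"])
    print("t",round(s["clock"],2),"tcp",s["tcp_pos"].round(4),"toolx yaw",cur.round(2),"tilt",np.degrees(np.arccos(-r[2,2])).round(2))
    print("units now",(d/.15).round(4),"yaw units",round(-np.radians(dy)/1.5,4),"units after yaw",(d2/.15).round(4))
    print("F",s["force"].round(2),"M",s["moment"].round(3),"w",round(s["width"],4),"grip",s["grip_force"],"j",s["joints"].round(2))
if __name__=="__main__": go(*map(float,sys.argv[1:5]))
E
python3 -m crank '{"grip":[-1,-1,-1,-1,-1,-1,-1,-1,-1],"linear":[[0,0,0],[0,0,0],[0,0,0],[0,0,0],[0,0,0],[0,0,0],[0,0,0],[0,0,0],[0,0,0]],"yaw":[-0.075,-0.075,-0.075,-0.075,-0.075,-0.075,-0.075,-0.075,-0.075]}'
python3 togo.py 0.42 -0.25 0.23 82;python3 togo.py 0.448 0.203 0.2 82
```

```text
clock: 0.85
tcp_pos: [0.2331, -0.5251, 0.2307]
orientation: [-0.001, 0.753, 0.658, 0.0]
force: [-0.1, 0.6, 0.3]
width: 0.0855
grip_force: 0.0
t 0.85 tcp [ 0.2331 -0.5251  0.2307] toolx yaw 82.27 tilt 0.07
units now [1.9852 0.9877 0.0065] yaw units 0.0031 units after yaw [1.9898 0.9783 0.0065]
F [-0.11  0.62  0.26] M [0.012 0.01  0.003] w 0.0855 grip 0.0 j [-1.23  0.31  1.51  0.    1.33 -1.09]
t 0.85 tcp [ 0.2331 -0.5251  0.2307] toolx yaw 82.27 tilt 0.07
units now [5.0026 0.7665 0.2101] yaw units 0.0031 units after yaw [5.0062 0.743  0.2101]
F [-0.11  0.62  0.26] M [0.012 0.01  0.003] w 0.0855 grip 0.0 j [-1.23  0.31  1.51  0.    1.33 -1.09]
```

```bash
python3 -m crank '{"grip":[-1,-1,-1,-1,-1,-1,-1,-1,-1,-1],"linear":[[0.2,0.1,0],[0.2,0.1,0],[0.2,0.1,0],[0.2,0.1,0],[0.2,0.1,0],[0.2,0.1,0],[0.2,0.1,0],[0.2,0.1,0],[0.2,0.1,0],[0.2,0.1,0]],"yaw":[0,0,0,0,0,0,0,0,0,0]}'
python3 -m crank '{"grip":[-1,-1,-1,-1,-1,-1,-1,-1,-1,-1,-1,-1],"linear":[[0.25,-0.02,0],[0.25,-0.02,0],[0.25,-0.02,0],[0.25,-0.02,0],[0.25,-0.02,0],[0.25,-0.02,0],[0.25,-0.02,0],[0.25,-0.02,0],[0.25,-0.02,0],[0.25,-0.02,0],[0.25,-0.02,0],[0.25,-0.02,0]],"yaw":[0,0,0,0,0,0,0,0,0,0,0,0]}'
python3 togo.py 0.448 0.203 0.15 82
python3 - <<'E'
from cell import arm
import cv2,pickle
c=arm.camera("wrist");cv2.imwrite("pics/w1.png",c["pixels"]);pickle.dump(c,open("w1.pkl","wb"))
E
```

```text
clock: 1.68
tcp_pos: [0.4242, -0.2478, 0.231]
orientation: [-0.0, 0.755, 0.656, -0.0]
force: [-0.3, 0.3, -0.6]
width: 0.0854
grip_force: 0.0
clock: 2.68
tcp_pos: [0.4505, 0.2029, 0.2311]
orientation: [-0.0, 0.755, 0.656, -0.0]
force: [0.9, -1.0, -0.6]
width: 0.0854
grip_force: 0.0
t 2.68 tcp [0.4505 0.2029 0.2311] toolx yaw 81.97 tilt 0.03
units now [-0.0017 -0.0167  0.5405] yaw units -0.0004 units after yaw [-0.0017 -0.0167  0.5405]
F [ 0.9  -1.01 -0.56] M [ 0.052 -0.077 -0.003] w 0.0854 grip 0.0 j [ 0.34  0.19  1.67 -0.    1.28  0.48]
```

View pics/w1.png

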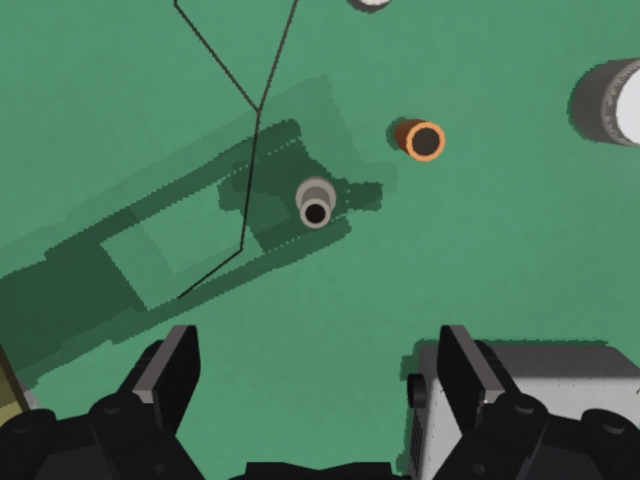

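```bash
python3 - <<'E'
from h import *
c=pickle.load(open("w1.pkl","rb"))
print(ray(c,(315.5,213),.062),ray(c,(316,195),.014),ray(c,(318,210),.05))
print(proj(c,[[.45,.203,.062]]), c["world_from_camera"])
E
python3 togo.py 0.448 0.203 0.15 82
```

```text
[0.44708215 0.20263821 0.062     ] [0.44757833 0.20563489 0.014     ] [0.44882841 0.20155375 0.05      ]
[[319.22319354 212.02778729]] [[ 0.99010869 -0.13201593 -0.04750335  0.461522  ]
 [-0.14029247 -0.93560021 -0.32399116  0.2862749 ]
 [-0.00167215  0.32745082 -0.94486674  0.37221373]
 [ 0.          0.          0.          1.        ]]
t 2.73 tcp [0.4516 0.2098 0.2313] toolx yaw 82.11 tilt 0.4
units now [-0.052  -0.0178  0.5413] yaw units 0.0013 units after yaw [-0.052  -0.0177  0.5413]
F [2.35 5.73 0.65] M [ 0.224 -0.005  0.025] w 0.0856 grip 0.0 j [0.35 0.2  1.66 0.01 1.28 0.48]
```

```bash
python3 -m crank '{"grip":[-1,-1,-1,-1,-1,-1,-1],"linear":[[0,0,0.15],[0,0,0.2],[0,0,0.2],[0,0,0.1],[0,0,0.05],[0,0,0],[0,0,0]],"yaw":[0,0,0,0,0,0,0]}' >/dev/null
python3 togo.py 0.448 0.203 0.03 82
```

```text
t 3.32 tcp [0.4514 0.201  0.1264] toolx yaw 81.94 tilt 0.01
units now [ 0.0101 -0.0245  0.6429] yaw units -0.0007 units after yaw [ 0.0101 -0.0245  0.6429]
F [ 0.72 -0.58  0.33] M [ 0.01  -0.028 -0.005] w 0.0856 grip 0.0 j [0.33 0.31 1.82 0.   1.02 0.47]
```

```bash
python3 -m crank '{"grip":[-1,-1,-1,-1,-1,-1,-1],"linear":[[0.01,-0.023,0.1],[0,0,0.15],[0,0,0.2],[0,0,0.13],[0,0,0.05],[0,0,0],[0,0,0]],"yaw":[0,0,0,0,0,0,0]}' >/dev/null
python3 togo.py 0.448 0.203 0.032 82
python3 -m crank '{"grip":[1,1,1,1,1,1,1,1,1,1],"linear":[[0,0,0],[0,0,0],[0,0,0],[0,0,0],[0,0,0],[0,0,0],[0,0,0],[0,0,0],[0,0,0],[0,0,0]],"yaw":[0,0,0,0,0,0,0,0,0,0]}' 30
python3 togo.py 0.448 0.203 0.032 82
```

```text
t 3.9 tcp [0.4491 0.2033 0.0328] toolx yaw 81.94 tilt 0.1
units now [-0.0033 -0.0072  0.0053] yaw units -0.0007 units after yaw [-0.0033 -0.0072  0.0053]
F [ 0.44 -0.35 -0.23] M [-0.042 -0.003  0.003] w 0.085 grip 0.0 j [0.34 0.44 1.92 0.   0.78 0.48]
clock: 4.73
tcp_pos: [0.4482, 0.2032, 0.0324]
orientation: [0.0, 0.755, 0.656, 0.0]
force: [-1.1, -0.1, 7.3]
width: 0.0224
grip_force: 29.3
t 4.73 tcp [0.4482 0.2032 0.0324] toolx yaw 81.95 tilt 0.04
units now [-0.0013 -0.0013  0.0024] yaw units -0.0006 units after yaw [-0.0013 -0.0013  0.0024]
F [-1.06 -0.07  7.33] M [-0.103  0.15  -0.034] w 0.0224 grip 29.263496696949005 j [0.34 0.44 1.92 0.   0.78 0.48]
```

```bash
python3 -m crank '{"grip":[1,1,1,1,1,1,1,1,1],"linear":[[0,0,-0.05],[0,0,-0.15],[0,0,-0.2],[0,0,-0.25],[0,0,-0.25],[0,0,-0.15],[0,0,-0.08],[0,0,0],[0,0,0]],"yaw":[0,0,0,0,0,0,0,0,0]}' >/dev/null
python3 togo.py 0.616 -0.054 0.2 82;  python3 togo.py 0.616 0.03 0.2 82
```

```text
t 5.48 tcp [0.448  0.2031 0.2019] toolx yaw 81.95 tilt 0.08
units now [-1.5401  1.3489  0.013 ] yaw units -0.0006 units after yaw [-1.5412  1.3475  0.013 ]
F [ 0.17 -0.1  -1.16] M [0.004 0.029 0.006] w 0.0225 grip 29.576202929019928 j [0.34 0.22 1.72 0.   1.21 0.48]
t 5.48 tcp [0.448  0.2031 0.2019] toolx yaw 81.95 tilt 0.08
units now [-0.9856  1.2704  0.0133] yaw units -0.0006 units after yaw [-0.9867  1.2696  0.0133]
F [ 0.17 -0.1  -1.16] M [0.004 0.029 0.006] w 0.0225 grip 29.576202929019928 j [0.34 0.22 1.72 0.   1.21 0.48]
```

```bash
python3 -m crank '{"grip":[1,1,1,1,1,1,1,1,1,1,1,1],"linear":[[-0.05,0.07,0],[-0.1,0.13,0],[-0.15,0.18,0],[-0.15,0.2,0],[-0.15,0.2,0],[-0.15,0.2,0],[-0.12,0.15,0],[-0.07,0.09,0],[-0.045,0.05,0],[0,0,0],[0,0,0],[0,0,0]],"yaw":[0,0,0,0,0,0,0,0,0,0,0,0]}' >/dev/null
python3 - <<'E'
from cell import arm
import cv2,pickle
s=arm.observe();print(s["tcp_pos"])
c=arm.camera("wrist");cv2.imwrite("pics/w2.png",c["pixels"]);c["tcp"]=s["tcp_pos"];pickle.dump(c,open("w2.pkl","wb"))
E
```

```text
[0.61429981 0.03127367 0.2007834 ]
```

View pics/w2.png

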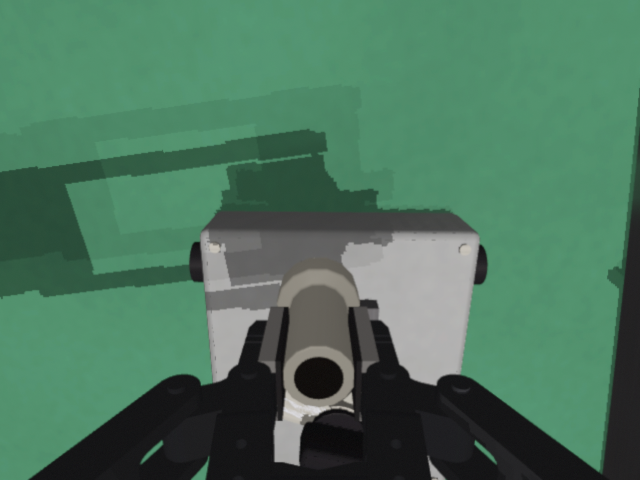

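```bash
python3 - <<'E'
from h import *
c=pickle.load(open("w2.pkl","rb"))
a,b=ray(c,(203,232.5),.065),ray(c,(479,233.5),.065)
d=b-a;y=np.arctan2(d[1],d[0]);m=(a+b)/2
print(a,b,np.linalg.norm(d),np.degrees(y))
for q in(-.08,-.15): print(m[:2]+Rz(y)@[0,q])
z=c["tcp"][2]-.0324
print(c["tcp"],ray(c,(320,376),z+.062), ray(c,(317.5,290),z+.014))
E
python3 togo.py 0.616 -0.054 0.2 82
```

```text
[0.5329844  0.03710336 0.065     ] [0.72216727 0.00992182 0.065     ] 0.19112560394329298 -8.176226301342878
[ 0.61619838 -0.05567424]
[ 0.6062431  -0.12496271]
[0.61429981 0.03127367 0.2007834 ] [0.61397864 0.031599   0.2303834 ] [0.61391659 0.03855163 0.1823834 ]
t 6.53 tcp [0.6144 0.0315 0.2011] toolx yaw 82.03 tilt 0.09
units now [-0.5628  0.0894  0.0072] yaw units 0.0004 units after yaw [-0.5627  0.0898  0.0072]
F [ 0.21 -0.01 -0.88] M [ 0.014 -0.026  0.045] w 0.0224 grip 29.568192958831787 j [-0.02  0.39  1.46  0.    1.3   0.12]
```

```bash
python3 togo.py 0.6162 -0.0550 0.2 82 | sed -n 2p; python3 -m crank '{"grip":[1,1,1,1,1,1,1,1,1],"linear":[[-0.05,0.01,0],[-0.1,0.02,0],[-0.15,0.02,0],[-0.14,0.02,0],[-0.08,0.02,0],[-0.05,0.003,0],[0,0,0],[0,0,0],[0,0,0]],"yaw":[0,0,0,0,0,0,0,0,0]}' >/dev/null
python3 togo.py 0.6162 -0.0550 0.1014 82
```

```text
units now [-0.5692  0.0917  0.0072] yaw units 0.0004 units after yaw [-0.5692  0.092   0.0072]
t 7.28 tcp [ 0.6176 -0.0559  0.2013] toolx yaw 81.96 tilt 0.04
units now [ 0.0041 -0.01    0.6662] yaw units -0.0005 units after yaw [ 0.0041 -0.01    0.6662]
F [ 0.18  0.54 -0.51] M [-0.018  0.045  0.069] w 0.0224 grip 29.56843614578247 j [-0.16  0.39  1.45  0.    1.3  -0.02]
```

```bash
python3 -m crank '{"grip":[1,1,1,1,1,1,1,1],"linear":[[0.004,-0.01,0.05],[0,0,0.13],[0,0,0.15],[0,0,0.13],[0,0,0.07],[0,0,0.03],[0,0,0],[0,0,0]],"yaw":[0,0,0,0,0,0,0,0]}' >/dev/null
python3 togo.py 0.6162 -0.0550 0.1014 82
python3 -m crank '{"grip":[1,1,1,1,1,1,1],"linear":[[0,0,0.01],[0,0,0.01],[0,0,0.01],[0,0,0.01],[0,0,0.01],[0,0,0],[0,0,0]],"yaw":[0,0,0,0,0,0,0]}' >/dev/null
python3 togo.py 0.6162 -0.0550 0.1014 82
```

```text
t 7.95 tcp [ 0.6169 -0.0554  0.1177] toolx yaw 81.98 tilt 0.04
units now [ 0.0022 -0.005   0.1088] yaw units -0.0003 units after yaw [ 0.0022 -0.005   0.1088]
F [ 0.   -0.2  -0.24] M [ 0.044 -0.043  0.002] w 0.0223 grip 29.57553058862686 j [-0.16  0.47  1.56  0.    1.12 -0.02]
t 8.53 tcp [ 0.6167 -0.0555  0.1103] toolx yaw 81.94 tilt 0.06
units now [ 0.003  -0.004   0.0594] yaw units -0.0007 units after yaw [ 0.003  -0.004   0.0594]
F [0.35 1.65 2.06] M [ 0.256  0.013 -0.047] w 0.0223 grip 30.024848878383636 j [-0.16  0.47  1.57  0.    1.1  -0.02]
```

```bash
python3 -m crank '{"grip":[1,1,1,1,1],"linear":[[0.006,0,0],[0,0,0.007],[0,0,0.007],[0,0,0.0],[0,0,0]],"yaw":[0,0,0,0,0]}' >/dev/null
python3 togo.py 0.6162 -0.0550 0.1014 82
```

```text
t 8.95 tcp [ 0.6163 -0.0548  0.1073] toolx yaw 81.95 tilt 0.04
units now [-0.0013 -0.0005  0.0392] yaw units -0.0006 units after yaw [-0.0013 -0.0005  0.0392]
F [-0.76  0.07 -1.35] M [ 0.083 -0.049 -0.023] w 0.0225 grip 29.699665009975433 j [-0.16  0.48  1.57  0.    1.1  -0.02]
```

In freely; continue down to the floor.

```bash
python3 -m crank '{"grip":[1,1,1,1,1,1],"linear":[[0,0,0.01],[0,0,0.01],[0,0,0.01],[0,0,0.006],[0,0,0],[0,0,0]],"yaw":[0,0,0,0,0,0]}' >/dev/null
python3 togo.py 0.6162 -0.0550 0.1014 82
python3 -m crank '{"grip":[1,1,1,1,1],"linear":[[0,0,0.006],[0,0,0.006],[0,0,0.006],[0,0,0],[0,0,0]],"yaw":[0,0,0,0,0]}' >/dev/null
python3 togo.py 0.6162 -0.0550 0.1014 82
```

```text
t 9.45 tcp [ 0.6164 -0.0548  0.1021] toolx yaw 81.95 tilt 0.02
units now [-0.0013 -0.0009  0.005 ] yaw units -0.0006 units after yaw [-0.0013 -0.0009  0.005 ]
F [ 0.95  0.51 -0.13] M [ 0.077 -0.062 -0.022] w 0.0228 grip 29.69714105129242 j [-0.16  0.48  1.57 -0.    1.08 -0.02]
t 9.87 tcp [ 0.6165 -0.0549  0.1014] toolx yaw 81.95 tilt 0.06
units now [-0.001  -0.0021 -0.0001] yaw units -0.0005 units after yaw [-0.001  -0.0021 -0.0001]
F [-3.48  1.58  8.9 ] M [ 0.079  0.515 -0.016] w 0.0224 grip 30.52448183298111 j [-0.16  0.48  1.58 -0.    1.08 -0.02]
```

```bash
python3 -m crank '{"grip":[-0.2,-0.4,-0.6,-0.8,-1,-1,-1,-1],"linear":[[0,0,0],[0,0,0],[0,0,0],[0,0,0],[0,0,0],[0,0,0],[0,0,-0.05],[0,0,-0.15]],"yaw":[0,0,0,0,0,0,0,0]}'
python3 -m crank '{"grip":[-1,-1,-1,-1,-1,-1,-1,-1],"linear":[[0,0,-0.2],[0,0,-0.2],[0,0,-0.25],[0,0,-0.2],[0,0,-0.1],[0,0,0],[0,0,0],[0,0,0]],"yaw":[0,0,0,0,0,0,0,0]}'
python3 togo.py 0.606 -0.124 0.25 158
python3 - <<'E'
from cell import arm
import cv2,pickle,numpy as np
c=arm.camera("top");t=c["pixels"];pickle.dump(c,open("t2.pkl","wb"))
w=arm.camera("wrist");pickle.dump(w,open("w3.pkl","wb"))
s=arm.camera("scene")
m=np.zeros((480,800,3),np.uint8)
m[:,:400]=cv2.resize(s["pixels"][205:265,220:270],(400,480),interpolation=cv2.INTER_CUBIC)
m[:300,400:]=cv2.resize(w["pixels"],(400,300))
cv2.imwrite("pics/m3.png",m)
E
```

```text
clock: 10.53
tcp_pos: [0.6138, -0.0544, 0.1268]
orientation: [-0.003, 0.755, 0.656, -0.002]
force: [-0.6, 0.2, -0.8]
width: 0.0855
grip_force: 0.0
clock: 11.2
tcp_pos: [0.6156, -0.0547, 0.2711]
orientation: [-0.001, 0.755, 0.656, -0.001]
force: [0.6, -0.7, 0.6]
width: 0.0855
grip_force: 0.0
t 11.2 tcp [ 0.6156 -0.0547  0.2711] toolx yaw 81.95 tilt 0.11
units now [-0.4665  0.0016  0.1406] yaw units -0.8849 units after yaw [-0.1141 -0.4524  0.1406]
F [ 0.59 -0.66  0.6 ] M [-0.043 -0.021  0.042] w 0.0855 grip 0.0 j [-0.16  0.34  1.35  0.    1.45 -0.02]
```

View pics/m3.png

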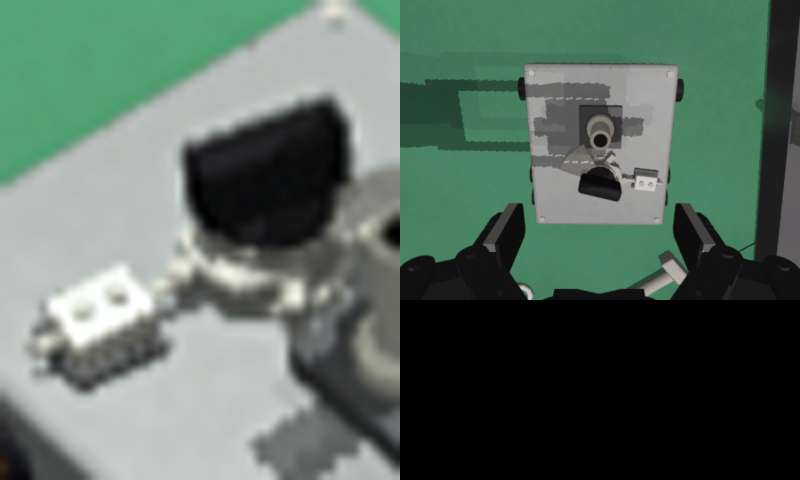

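```bash
python3 -m crank '{"grip":[-1,-1,0.05,0.05,0.05,0.05,0.05,0.05,0.05,0.05,0.05,0.05],"linear":[[0,0,0],[0,0,0],[0,0,0],[0,0,0],[0,0,0],[0,0,0],[0,0,0],[0,0,0],[0,0,0],[0,0,0],[0,0,0],[0,0,0]],"yaw":[-0.075,-0.075,-0.075,-0.075,-0.075,-0.075,-0.075,-0.075,-0.075,-0.075,-0.075,-0.06]}'
python3 togo.py 0.6066 -0.1242 0.18 158
python3 - <<'E'
from h import *
w=pickle.load(open("w3.pkl","rb"))
def U(x,y): return ((x-400)*1.6,y*1.6)
cv2.imwrite("pics/w3c.png",cv2.resize(w["pixels"][240:340,240:440],None,fx=4,fy=4,interpolation=cv2.INTER_CUBIC))
E
```

```text
clock: 12.35
tcp_pos: [0.6159, -0.0547, 0.2705]
orientation: [-0.001, 0.188, 0.982, -0.0]
force: [-0.9, 0.9, -0.7]
width: 0.0405
grip_force: 0.0
t 12.35 tcp [ 0.6159 -0.0547  0.2705] toolx yaw 158.32 tilt 0.17
units now [-0.1155 -0.4528  0.6032] yaw units 0.0037 units after yaw [-0.118  -0.4521  0.6032]
F [-0.86  0.89 -0.68] M [ 0.098  0.037 -0.004] w 0.0405 grip 0.0 j [-0.16  0.34  1.35 -0.    1.45 -1.35]
```

View pics/w3c.png

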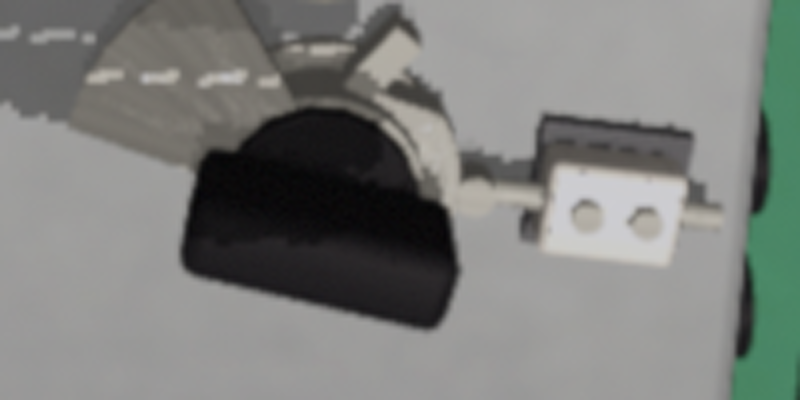

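```bash
python3 - <<'E'
from h import *
w=pickle.load(open("w3.pkl","rb"))
P=[ray(w,((x+.5)/4-.5+240,(y+.5)/4-.5+240),.124) for x,y in((185,270),(437,329),(458,268),(198,222))]
for p in P:print(p)
d=P[1]-P[0];print(np.degrees(np.arctan2(d[1],d[0])),np.linalg.norm(d),np.mean(P,0))
E
```

```text
[ 0.57943698 -0.11926942  0.124     ]
[ 0.62567396 -0.13863844  0.124     ]
[ 0.63118984 -0.12605919  0.124     ]
[ 0.58356118 -0.10957284  0.124     ]
-22.72917018570575 0.050130006611945985 [ 0.60496549 -0.12338497  0.124     ]
```

```bash
python3 togo.py 0.6062 -0.124 0.18 157.6|sed -n 2p; python3 -m crank '{"grip":[0.05,0.05,0.05,0.05,0.05,0.05,0.05,0.05,0.05],"linear":[[0,0,0],[-0.02,-0.07,0.05],[-0.03,-0.12,0.15],[-0.03,-0.12,0.15],[-0.02,-0.1,0.15],[-0.01,-0.04,0.08],[0,0,0.02],[0,0,0],[0,0,0]],"yaw":[0.006,0,0,0,0,0,0,0,0]}' >/dev/null
python3 togo.py 0.6062 -0.1240 0.098 157.6
```

```text
units now [-0.1125 -0.4525  0.6032] yaw units 0.0084 units after yaw [-0.1182 -0.4511  0.6032]
t 13.1 tcp [ 0.6061 -0.1236  0.1821] toolx yaw 157.42 tilt 0.01
units now [-0.0016 -0.0023  0.5609] yaw units -0.0021 units after yaw [-0.0016 -0.0023  0.5609]
F [0.16 0.07 0.35] M [-0.012  0.014  0.019] w 0.0407 grip 0.0 j [-0.27  0.41  1.48  0.    1.26 -1.45]
```

```bash
python3 -m crank '{"grip":[0.05,0.05,0.05,0.05,0.05,0.05,0.05,0.05,0.05],"linear":[[0,0,0.05],[0,0,0.1],[0,0,0.12],[0,0,0.12],[0,0,0.09],[0,0,0.05],[0,0,0.025],[0,0,0],[0,0,0]],"yaw":[0,0,0,0,0,0,0,0,0]}' >/dev/null
python3 togo.py 0.6062 -0.1240 0.098 157.6
python3 -m crank '{"grip":[0.2,0.4,0.6,0.8,1,1,1,1],"linear":[[0,0,0],[0,0,0],[0,0,0],[0,0,0],[0,0,0],[0,0,0],[0,0,0],[0,0,0]],"yaw":[0,0,0,0,0,0,0,0]}' 30 >/dev/null
python3 togo.py 0.6062 -0.1240 0.098 157.6
```

```text
t 13.85 tcp [ 0.6066 -0.1234  0.0996] toolx yaw 157.51 tilt 0.09
units now [ 0.0013 -0.0046  0.0106] yaw units -0.001 units after yaw [ 0.0013 -0.0046  0.0106]
F [-1.11  0.95 -0.08] M [ 0.034 -0.018  0.023] w 0.0406 grip 0.0 j [-0.27  0.49  1.58  0.    1.08 -1.45]
t 14.52 tcp [ 0.6064 -0.124   0.0999] toolx yaw 157.48 tilt 0.1
units now [ 0.0013 -0.0003  0.0128] yaw units -0.0014 units after yaw [ 0.0013 -0.0003  0.0128]
F [-1.32 -1.94  5.22] M [-0.196  0.214 -0.097] w 0.0172 grip 32.181007862091064 j [-0.27  0.48  1.58 -0.    1.08 -1.45]
```

```bash
python3 -m crank '{"grip":[1,1,1,1,1,1,1,1,1,1,1],"linear":[[0,0,0],[0,0,0],[0,0,0],[0,0,0],[0,0,0],[0,0,0],[0,0,0],[0,0,0],[0,0,0],[0,0,0],[0,0,0]],"yaw":[0.02,0.03,0.04,0.04,0.04,0.04,0.04,0.04,0.03,0,0]}' >/dev/null
python3 togo.py 0.6064 -0.1240 0.098 130
python3 - <<'E'
from h import *
w=pickle.load(open("w3.pkl","rb"))
a=np.array([.6066,-.1242])
for u in((615,213),(588,216),(646,223)):
    p=ray(w,((u[0]+.5)/4-.5+240,(u[1]+.5)/4-.5+240),.085)
    d=p[:2]-a;print(p,np.degrees(np.arctan2(d[1],d[0]))+8.05,np.linalg.norm(d))
E
```

```text
t 15.43 tcp [ 0.6063 -0.1242  0.0999] toolx yaw 129.96 tilt 0.1
units now [0.0004 0.0011 0.0126] yaw units -0.0005 units after yaw [0.0004 0.0011 0.0126]
F [-1.08 -2.47  6.6 ] M [-0.251  0.255 -0.246] w 0.0172 grip 32.2830855846405 j [-0.27  0.48  1.58 -0.    1.08 -0.97]
[ 0.66660638 -0.13858435  0.085     ] -5.430220120281909 0.061706360885635074
[ 0.66081332 -0.13849019  0.085     ] -6.71680994500432 0.056065082164118964
[ 0.67300538 -0.14188069  0.085     ] -6.859337572274885 0.06871885946877633
```

```bash
cat > q.py <<'E'
import numpy as np
from cell import arm
from scipy.spatial.transform import Rotation as R
s=arm.observe();r=R.from_quat(np.roll(s["orientation"],-1)).as_matrix()
y=np.degrees(np.arctan2(r[1,0],r[0,0]))
print("t",round(s["clock"],2),"knob",round(np.radians(180-8.05-y),4),"F",s["force"].round(1),"M",s["moment"].round(3),"j6",round(float(s["joint_torque"][5]),3),"w",round(s["width"],4))
E
python3 q.py
python3 -m crank '{"grip":[1,1,1],"linear":[[0,0,0],[0,0,0],[0,0,0]],"yaw":[0.02,0.02,0]}' >/dev/null; python3 q.py
python3 -m crank '{"grip":[1,1,1],"linear":[[0,0,0],[0,0,0],[0,0,0]],"yaw":[0.02,0.02,0]}' >/dev/null; python3 q.py
python3 -m crank '{"grip":[1,1,1],"linear":[[0,0,0],[0,0,0],[0,0,0]],"yaw":[0.02,0.02,0]}' >/dev/null; python3 q.py
python3 -m crank '{"grip":[1,1,1],"linear":[[0,0,0],[0,0,0],[0,0,0]],"yaw":[0.02,0.02,0]}' >/dev/null; python3 q.py
```

```text
t 15.43 knob 0.7329 F [-1.1 -2.5  6.6] M [-0.251  0.255 -0.246] j6 -0.188 w 0.0172
t 15.68 knob 0.7932 F [-1.  -1.9  6. ] M [-0.34   0.282 -0.095] j6 0.247 w 0.0174
t 15.93 knob 0.8531 F [-1.4 -2.3  5.5] M [-0.276  0.26   0.012] j6 0.244 w 0.0174
t 16.18 knob 0.9133 F [-1.8 -3.3  6. ] M [-0.337  0.242 -0.18 ] j6 0.146 w 0.0174
t 16.43 knob 0.9734 F [-1.4 -1.9  6.1] M [-0.29   0.246 -0.104] j6 0.164 w 0.0173
```

```bash

python3 -m crank '{"grip":[1,1,1,1],"linear":[[0,0,0],[0,0,0],[0,0,0],[0,0,0]],"yaw":[0.005,0.005,0.005,0.005]}' >/dev/null; python3 q.py
python3 -m crank '{"grip":[1,1,1,1],"linear":[[0,0,0],[0,0,0],[0,0,0],[0,0,0]],"yaw":[0.005,0.005,0.005,0.005]}' >/dev/null; python3 q.py
python3 -m crank '{"grip":[1,1,1,1],"linear":[[0,0,0],[0,0,0],[0,0,0],[0,0,0]],"yaw":[0.005,0.005,0.005,0.005]}' >/dev/null; python3 q.py
python3 -m crank '{"grip":[1,1],"linear":[[0,0,0],[0,0,0]],"yaw":[0.005,0.005]}' >/dev/null; python3 q.py
python3 -m crank '{"grip":[1,1],"linear":[[0,0,0],[0,0,0]],"yaw":[0.005,0.005]}' >/dev/null; python3 q.py
```

```text
t 16.77 knob 1.0021 F [-2.1 -1.9  5.9] M [-0.347  0.297  0.135] j6 0.045 w 0.0176
t 17.1 knob 1.0322 F [-1.1 -1.8  6.6] M [-0.28   0.281  0.103] j6 0.021 w 0.0175
t 17.43 knob 1.0622 F [-1.7 -2.1  5.7] M [-0.243  0.266  0.109] j6 0.015 w 0.0174
t 17.6 knob 1.0772 F [-1.9 -2.2  5.2] M [-0.325  0.313  0.079] j6 0.018 w 0.0171
t 17.77 knob 1.0923 F [-1.  -1.2  5.7] M [-0.358  0.239  0.117] j6 0.019 w 0.0174
```

```bash

c='{"grip":[1,1],"linear":[[0,0,0],[0,0,0]],"yaw":[0.003,0.003]}'; :
python3 -m crank '{"grip":[1,1],"linear":[[0,0,0],[0,0,0]],"yaw":[0.003,0.003]}' >/dev/null; python3 q.py
python3 -m crank '{"grip":[1,1],"linear":[[0,0,0],[0,0,0]],"yaw":[0.003,0.003]}' >/dev/null; python3 q.py
python3 -m crank '{"grip":[1,1],"linear":[[0,0,0],[0,0,0]],"yaw":[0.003,0.003]}' >/dev/null; python3 q.py
python3 -m crank '{"grip":[1,1],"linear":[[0,0,0],[0,0,0]],"yaw":[0.003,0.003]}' >/dev/null; python3 q.py
python3 -m crank '{"grip":[1,1],"linear":[[0,0,0],[0,0,0]],"yaw":[0.003,0.003]}' >/dev/null; python3 q.py
```

```text
t 17.93 knob 1.1011 F [-1.3 -1.9  6.6] M [-0.282  0.291  0.063] j6 0.056 w 0.0175
t 18.1 knob 1.1101 F [-2.  -1.5  5.4] M [-0.266  0.325  0.093] j6 0.051 w 0.0173
t 18.27 knob 1.1191 F [-0.8 -0.6  7. ] M [-0.355  0.271  0.132] j6 0.051 w 0.0175
t 18.43 knob 1.128 F [-1.2 -1.9  5.6] M [-0.261  0.332  0.138] j6 0.051 w 0.0173
t 18.6 knob 1.1371 F [-0.7 -1.2  6.2] M [-0.306  0.335  0.123] j6 0.054 w 0.0176
```

```bash

python3 -m crank '{"grip":[1,1],"linear":[[0,0,0],[0,0,0]],"yaw":[0.003,0.003]}' >/dev/null; python3 q.py
python3 -m crank '{"grip":[1,1],"linear":[[0,0,0],[0,0,0]],"yaw":[0.003,0.003]}' >/dev/null; python3 q.py
python3 -m crank '{"grip":[1,1],"linear":[[0,0,0],[0,0,0]],"yaw":[0.003,0.003]}' >/dev/null; python3 q.py
python3 -m crank '{"grip":[1,1],"linear":[[0,0,0],[0,0,0]],"yaw":[0.003,0.003]}' >/dev/null; python3 q.py
```

```text
t 18.77 knob 1.146 F [-1.7 -2.5  6.1] M [-0.332  0.248  0.137] j6 0.061 w 0.0179
t 18.93 knob 1.155 F [-2.7 -2.1  6.1] M [-0.305  0.269  0.187] j6 0.069 w 0.0172
t 19.1 knob 1.164 F [-1.8 -1.9  6.5] M [-0.33   0.327  0.149] j6 0.065 w 0.0176
t 19.27 knob 1.1731 F [-0.9 -2.   5.4] M [-0.357  0.257  0.118] j6 0.062 w 0.0173
```

```bash

python3 -m crank '{"grip":[1,1],"linear":[[0,0,0],[0,0,0]],"yaw":[0.003,0.003]}' >/dev/null; python3 q.py
python3 -m crank '{"grip":[1,1],"linear":[[0,0,0],[0,0,0]],"yaw":[0.003,0.003]}' >/dev/null; python3 q.py
python3 -m crank '{"grip":[1,1],"linear":[[0,0,0],[0,0,0]],"yaw":[0.003,0.003]}' >/dev/null; python3 q.py
```

```text
t 19.43 knob 1.1821 F [-2.3 -2.   6.2] M [-0.307  0.254  0.129] j6 0.061 w 0.0171
t 19.6 knob 1.191 F [-1.8 -1.5  5.8] M [-0.296  0.261  0.137] j6 0.061 w 0.0176
t 19.77 knob 1.2 F [-1.9 -1.8  5.6] M [-0.321  0.271  0.076] j6 0.067 w 0.0172
```

```bash

python3 -m crank '{"grip":[1,1],"linear":[[0,0,0],[0,0,0]],"yaw":[0.003,0.003]}' >/dev/null; python3 q.py
python3 -m crank '{"grip":[1,1],"linear":[[0,0,0],[0,0,0]],"yaw":[0.003,0.003]}' >/dev/null; python3 q.py
```

```text
t 19.93 knob 1.209 F [-1.7 -1.7  5.8] M [-0.348  0.294  0.101] j6 0.076 w 0.0176
t 20.1 knob 1.218 F [-1.4 -1.   6.1] M [-0.324  0.244  0.128] j6 0.073 w 0.0176
```

```bash

python3 -m crank '{"grip":[1,1],"linear":[[0,0,0],[0,0,0]],"yaw":[0.003,0.003]}' >/dev/null; python3 q.py
python3 -m crank '{"grip":[1,1],"linear":[[0,0,0],[0,0,0]],"yaw":[0.003,0.003]}' >/dev/null; python3 q.py
```

```text
t 20.27 knob 1.227 F [-2.1 -2.2  5.8] M [-0.281  0.332  0.094] j6 0.069 w 0.017
t 20.43 knob 1.236 F [-1.3 -2.4  6.8] M [-0.313  0.298  0.101] j6 0.097 w 0.0174
```

```bash

python3 -m crank '{"grip":[1,1],"linear":[[0,0,0],[0,0,0]],"yaw":[0.003,0.003]}' >/dev/null; python3 q.py
python3 -m crank '{"grip":[1,1],"linear":[[0,0,0],[0,0,0]],"yaw":[0.003,0.003]}' >/dev/null; python3 q.py
```

```text
t 20.6 knob 1.2448 F [-1.8 -1.6  6.4] M [-0.341  0.27   0.232] j6 0.165 w 0.0175
t 20.77 knob 1.2536 F [-1.8 -1.4  6.6] M [-0.282  0.299  0.333] j6 0.254 w 0.0175
```

```bash

python3 -m crank '{"grip":[1,1,1],"linear":[[0,0,0],[0,0,0],[0,0,0]],"yaw":[-0.004,-0.004,0]}' >/dev/null; python3 q.py
python3 -m crank '{"grip":[0.6,0.4,0.2,0.1,0.1,0.1,0.1],"linear":[[0,0,0],[0,0,0],[0,0,0],[0,0,0],[0,0,0],[0,0,0],[0,0,0]],"yaw":[0,0,0,0,0,0,0]}' ; python3 q.py
python3 -m crank '{"grip":[0.1,0.1,0.1,0.1,0.1,0.1,0.1,0.1,0.1],"linear":[[0,0,-0.05],[0,0,-0.1],[0,0,-0.2],[0,0,-0.25],[0,0,-0.25],[0,0,-0.2],[0,0,-0.1],[0,0,0],[0,0,0]],"yaw":[0,0,0,0,0,0,0,0,0]}' >/dev/null; python3 q.py
python3 -m crank '{"grip":[0.1,0.1,0.1,0.1,0.1,0.1,0.1,0.1,0.1,0.1],"linear":[[0,0,0],[0,0,0],[0,0,0],[0,0,0],[0,0,0],[0,0,0],[0,0,0],[0,0,0],[0,0,0],[0,0,0]],"yaw":[-0.08,-0.08,-0.08,-0.08,-0.08,-0.08,-0.08,-0.08,-0.08,-0.08]}' >/dev/null
python3 togo.py 0.53 -0.30 0.25 170
python3 - <<'E'
from cell import arm
import cv2,pickle,numpy as np
t=arm.camera("wrist");s=arm.camera("scene")
cv2.imwrite("pics/x_w.png",t["pixels"])
m=np.zeros((480,800,3),np.uint8)
m[:,:400]=cv2.resize(s["pixels"][205:265,220:270],(400,480),interpolation=cv2.INTER_CUBIC)
m[:300,400:]=cv2.resize(t["pixels"],(400,300))
cv2.imwrite("pics/m4.png",m)
E
```

```text
t 21.02 knob 1.2419 F [-1.7 -1.6  6.4] M [-0.298  0.315  0.05 ] j6 -0.036 w 0.0175
clock: 21.6
tcp_pos: [0.6058, -0.1234, 0.0986]
orientation: [-0.0, 0.638, 0.77, -0.0]
force: [0.1, -0.1, -0.1]
width: 0.0384
grip_force: 0.0
t 21.6 knob 1.2422 F [ 0.1 -0.1 -0.1] M [-0.068 -0.013  0.003] j6 -0.0 w 0.0384
t 22.35 knob 1.2422 F [-1.  -0.1 -0.2] M [ 0.002  0.017 -0.014] j6 -0.0 w 0.0383
t 23.18 tcp [ 0.6045 -0.1231  0.2688] toolx yaw 169.87 tilt 0.28
units now [ 0.281  -1.2483  0.1259] yaw units -0.0015 units after yaw [ 0.2839 -1.2477  0.1259]
F [ 0.22 -0.88  0.34] M [ 0.015  0.017 -0.001] w 0.0385 grip 0.0 j [-0.27  0.34  1.35  0.    1.45 -1.66]
```

View pics/m4.png

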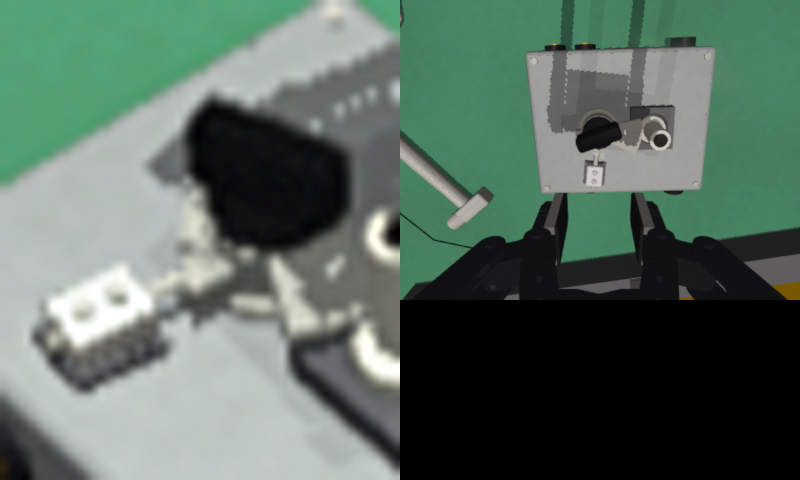

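```bash
python3 -c "
from cell import arm
print(arm.hand_in())"
```

```text
the job is handed in; nothing more can be done
None
```

The cup is upright and fully home in its holder. The cam is turned to about 1.24 rad, where the torque climbed sharply, showing the follower against the notch's end. I eased the load off and let go of both before handing in at about 23 s. Judging result not shown.

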